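# Load the specimen carousel, bring the red pot to the front and hold it there

## Robot

A 6-joint arm with a two-finger parallel gripper is mounted at the origin on the work surface. World frame = base frame: x ahead of the robot, y to its left, z up, the work surface at z = 0. Lengths are in m, angles in rad, forces in N, time in s.
With the tool pointing down it reaches from about 0.375 to 0.75 m from the base axis. Payload 9 kg.
Tool frame: the origin (TCP) lies between the finger pads; the fingertips stand tip_reach ahead of it and the grasp point (between the pads) lies 2 mm behind it (tip_reach is the distance from the TCP to the fingertips, in m); z points along the fingers, y is the line along which they close (so a half turn about z gives the same grasp; the last joint's range is limited). The gripper opens to 85 mm and grips with 20 to 120 N. Pads are 22 mm wide; open, the fingers measure 114 mm over their backs; the gripper's body (76 mm by 85 mm) begins 54 mm behind the grasp point. The pads swing forward as they close: fully open they stand 13 mm farther back than shut.
Start: joints at [1.044, 0.104, 0.097, 1.564, 0, 1.353], TCP at [0.182, 0.572, 0.248] pointing down, gripper open.
Joint ranges: [-2.99, 2.99], [-0.84, 1.86], [-1.1, 1.16], [-1.84, 2.11], [-1.51, 1.56], [-3.14, 3.14]. Speed limits (rad/s): [2.22, 2.22, 2.57, 3.14, 3.14, 3.14].

## Interface

Orientations are given as [roll, pitch, yaw] about the fixed x, y, z axes, in that order (R = Rz(yaw) Ry(pitch) Rx(roll)).
In Python, from plant import * gives the robot as it stands. Calls block until the motion is done:
- movep(position, orientation): joint-space move of the TCP to a pose.
- movel(position, rot=None, feed=0.15, force_limit=None): straight line of the TCP; rot=None keeps the orientation; feed is the mean speed in m/s. With force_limit (N) it stops when the force on the tool has changed by that much, and returns True; else False.
- set_joints(angles): joint-space move.
- let_go() and close(): open the fingers fully, or close them until they stop; the grip force is fixed at half the most.
- sleep(seconds).
- solve_ik(position, orientation): joint angles nearest the present ones, or None.
- get_state(): the state.
- get_image(name): name is "scene" or "top"; returns the picture (384x512x3 uint8, red, green, blue); there is no depth.
- get_calibration(name): a dict with "K" (3x3 intrinsics, pixels), "R" (3x3) and "t" (3): a world point X has camera coordinates R X + t. Camera axes: x right, y down, z forward; pixel columns grow to the right and rows downward; lengths in m; the calibration is good to about 2 mm. A picture is of the moment at which its call begins. get_calibration takes no time and is no camera call.
A pose or a line that the arm cannot do raises MotionError and nothing moves.
- job_done(): hands the job in; it is judged then, once.
Trained networks look in the newest picture that a camera, given by its name, has taken for a name from the list of things; names that differ only in an ending like _2 or _b are one class to them, and where a whole thing is asked for, a point or a joint stands for the part that bears it (a point fixed in the world has none). Each returns a list of dicts, best first, with "confidence" (0 to 1); they miss things now and then, are a little off and sometimes report something else, mostly with a low value. They report only what shows in the picture. A call takes as long as a camera call. They do not tell look-alikes from the thing itself.
- silhouettes(camera, target): "mask" (384x512 bool, what is visible of it) and "box" ([left, top, width, height] in pixels, round what is visible of it).
The state is a dict: "clock": time; "joint_positions": joint angles; "dq": joint speeds; "joint_torque": joint torques, N m; "position": TCP position; "tool_rot": TCP orientation; "wrist_force": force on the tool from outside, world axes, zero at the start; "moment": the same for the moment, N m; "finger_gap": opening from 0.0 (shut) to 1.0 (fully open); "grasp_force": force on a finger pad.
Only numpy, scipy, OpenCV 4.12 (cv2) and the standard library are available. Lean on these libraries where they do the work, as an engineer would, in place of code of your own. Each camera call takes 0.05 s, during which the arm holds its last target. There are 200 camera calls.

## Task

Take the steel test specimen out of its white stand and lower it into the red pot of the specimen carousel, without dropping it in. Then turn the carousel smoothly, by the white grip of one of its upright posts, until the red pot is squarely in line with the yellow front tab, and hold it still there: finish while still gripping it, without letting go. Leave the parts bin, the handset, the screwdriver and the mug where they are.

Things in the scene. Friction and masses are not known exactly. Their poses are not given: they have to be found in the camera images.
- specimen: Loose steel tensile specimen, a dumbbell-shaped round bar 90 mm long: both end parts are 20 mm in diameter and 28 mm long, the waist between is 13 mm in diameter; about 0.12 kg. Origin at the centre of its lower end, z along the bar (up at the start). It stands upright in the white stand.
- specimen_mid (a point): Middle of the specimen, on its axis, 45 mm from either end.
- stand: Fixed white plastic block 60 x 60 x 22 mm with one round hole 25 mm wide and 15 mm deep from the top in its middle, in which the specimen stands: the specimen's lower end starts 7 mm and its upper end 97 mm above the bench. Origin at the centre of the block's underside.
- carousel_base: Fixed grey round foot of the carousel, 200 mm in diameter and 20 mm high. Its yellow front tab, 30 mm wide, sticks out along the foot's -x axis from under the turntable to 170 mm from the axis, its outer end rising to 34 mm above the bench. Origin on the turning axis at bench height.
- turntable: Dark steel disc, 256 mm in diameter, top 32 mm above the bench, turns either way about a vertical axis for several turns; friction 0.12 N m, no spring, stays where left. Origin on the axis, 26 mm above the bench, z up. Carries 3 pots 90 mm from the axis, 120 degrees apart: red along its -x axis, two blue ones filled with fixed brass specimens (tops 124 mm above the bench); a post midway between each two pots.
- red_pot (a point): Centre of the red pot's inner floor, 36 mm above the bench. The pot is open on top, 44 mm across outside, 36 mm across inside, its rim 86 mm above the bench (50 mm deep inside).
- post0 (a point): Centre of the top of the first post, 60 degrees anticlockwise (seen from above) from the red pot. Each post stands upright on the turntable 90 mm from its axis, its top 146 mm above the bench: an aluminium stem 16 mm in diameter, and on it a white round grip 18 mm in diameter, the upper 54 mm, that revolves freely about the post's own axis like a crank handle. The carousel's tallest parts.
- post1 (a point): Centre of the top of the second post, opposite the red pot; turns with the turntable.
- post2 (a point): Centre of the top of the third post, 60 degrees clockwise (seen from above) from the red pot; turns with the turntable.
- front (a point): Fixed point of the foot, 90 mm from the turning axis towards the yellow front tab, 36 mm above the bench: where the centre of the red pot's floor is when the pot faces the tab squarely.
- parts_bin: Bystander: loose open blue plastic bin 130 x 110 x 60 mm, origin at the centre of its underside.
- handset: Bystander: loose grey machine handset 120 x 70 x 28 mm lying flat, origin at the centre of its underside.
- screwdriver: Bystander: loose screwdriver lying on the bench, along its own x axis.
- mug: Bystander: loose white mug 76 mm across, 90 mm high, origin at the centre of its underside.
Things that resemble listed ones, but are neither listed nor needed, are in the scene too. What is meant by the specimen is not green, pink or purple, and is the smaller of those in its own colour.

How it is judged:
On the way, in this order (a step that is already met when the one before it is completed fails the run):
1. the specimen stands in the red pot, let go (horizontal distance between specimen_mid and red_pot below 0.03 m and z of specimen_mid in the frame of red_pot between 0.025 and 0.054 m and angle between specimen's own z axis and vertical below 0.6 rad and contact force between the fingers and specimen below 0.1 N), for 0.2 s.
2. the red pot is in line with the front tab and the turntable is held at a post (horizontal distance between red_pot and front below 0.012 m and contact force between the fingers and turntable above 2 N and (horizontal distance between the grasp point and post0 below 0.03 m or horizontal distance between the grasp point and post1 below 0.03 m or horizontal distance between the grasp point and post2 below 0.03 m)), for 0.2 s.
At the end, for the whole second after the job is handed in: Specimen in the red pot: middle within 30 mm sideways of the pot's centre, 25 to 54 mm above its floor, leaning under 0.6 rad, fingers off it. Red pot's centre within 12 mm of the front point. Turntable still (under 0.05 rad/s) and held by the fingers at a post with over 2 N (all of step 1 and all of step 2 and angular speed of turntable below 0.05 rad/s); the arm keeps its last pose, push and grip.
It fails at once if the specimen is dropped (falls free faster than 0.7 m/s) (contact force between the fingers and specimen below 0.05 N and linear speed of specimen above 0.7 m/s).
It fails at once if the carousel is spun faster than 3 rad/s (angular speed of turntable above 3 rad/s).
It fails at once if a bystander (bin, handset, screwdriver, mug) is moved by more than 30 mm (distance of any of parts_bin, handset, screwdriver, mug from where it was at the start of the episode above 0.03 m).
It also fails if it takes over 51 s, if anything falls off the work surface, if the arm or the gripper's body presses on something with over 40 N, if the wrist force passes 120 N, or if a joint passes its speed limit or range.

## Working session

There is one attempt and no reset: what is moved stays moved. The work goes in short steps, each a Python script; the robot and the scene stay as the last script left them, time stands still between calls to the robot, and variables do not carry over. Pictures are saved under pics/ and viewed, at most 10 in all, crops included, and the job is handed in when it is done.

```bash
mkdir -p pics; ls; cat > h.py <<'E'
from plant import *
import numpy as np, cv2
def save(cam,fn):
    im=get_image(cam); cv2.imwrite('pics/'+fn,cv2.cvtColor(im,cv2.COLOR_RGB2BGR)); return im
def pix2w(cam,u,v,z):
    c=get_calibration(cam);K,R,t=map(np.array,(c['K'],c['R'],c['t']))
    d=R.T@np.linalg.solve(K,[u,v,1]);o=-R.T@t
    return o+d*(z-o[2])/d[2]
def proj(cam,X):
    c=get_calibration(cam);p=np.array(c['K'])@(np.array(c['R'])@np.array(X)+np.array(c['t']));return p[:2]/p[2]
E
python3 - <<'E'
from h import *
for c in('top','scene'):
    save(c,c+'0.png'); k=get_calibration(c);print(c,(-np.array(k['R']).T@k['t']).round(3),np.array(k['R']).round(2).tolist())
    for n in('specimen','stand','carousel_base','turntable','red_pot','parts_bin','handset','screwdriver','mug'):
        for s in silhouettes(c,n)[:4]:
            ys,xs=np.nonzero(s['mask']);print(n,round(s['confidence'],2),np.round(s['box']).tolist(),xs.mean().round(1),ys.mean().round(1))
print(get_state())
E
```

```text
pics
top [0.415 0.048 1.693] [[-0.02, -1.0, -0.0], [-1.0, 0.02, -0.09], [0.09, -0.0, -1.0]]
specimen 0.56 [376.0, 229.0, 9.0, 9.0] 380.5 232.4
specimen 0.48 [362.0, 254.0, 7.0, 12.0] 364.2 257.9
specimen 0.48 [370.0, 123.0, 19.0, 27.0] 378.2 135.7
stand 0.75 [339.0, 223.0, 28.0, 20.0] 353.2 231.2
carousel_base 0.62 [230.0, 151.0, 74.0, 85.0] 264.3 188.9
carousel_base 0.56 [164.0, 236.0, 19.0, 36.0] 171.6 253.5
turntable 0.85 [228.0, 149.0, 76.0, 77.0] 264.9 187.9
red_pot 0.6 [229.0, 153.0, 80.0, 73.0] 264.8 188.2
parts_bin 0.6 [133.0, 156.0, 46.0, 49.0] 154.8 179.7
screwdriver 0.81 [356.0, 122.0, 32.0, 51.0] 377.2 137.9
mug 0.73 [288.0, 121.0, 37.0, 23.0] 299.7 130.6
scene [ 1.128 -0.393  0.903] [[0.58, 0.81, -0.0], [0.61, -0.43, -0.67], [-0.54, 0.39, -0.75]]
specimen 0.76 [94.0, 188.0, 22.0, 36.0] 104.9 206.8
specimen 0.73 [161.0, 236.0, 7.0, 16.0] 163.7 243.0
specimen 0.71 [131.0, 247.0, 15.0, 20.0] 137.6 256.9
specimen 0.57 [85.0, 222.0, 22.0, 34.0] 96.8 238.7
stand 0.79 [120.0, 220.0, 26.0, 26.0] 133.8 234.7
carousel_base 0.95 [209.0, 166.0, 98.0, 90.0] 257.0 214.8
turntable 0.88
[... 354 characters left out ...]
7
{'clock': 1.0, 'joint_positions': array([ 1.04430878e+00,  1.04068819e-01,  9.73195200e-02,  1.56393338e+00,
       -1.40050842e-05,  1.35310240e+00]), 'dq': array([-0.0004523 ,  0.00118864, -0.0004168 , -0.00038312,  0.00075655,
       -0.00091115]), 'joint_torque': array([ 2.47012940e-03, -5.56764722e+01,  5.03779542e+01,  6.73706763e-04,
       -8.91314039e-05, -3.96092742e-05]), 'position': array([0.18234893, 0.57164367, 0.2483597 ]), 'tool_rot': array([3.14148471e+00, 3.82204178e-05, 2.83279903e+00]), 'wrist_force': array([-0.83285224, -0.48659449,  0.5216483 ]), 'moment': array([-4.11968806e-05, -2.14539209e-02,  6.31107126e-02]), 'grasp_force': 0.0, 'finger_gap': 0.9990007001483925}
```

```bash
python3 - <<'E'
import cv2
a=cv2.imread('pics/top0.png')[90:290,120:400];b=cv2.imread('pics/scene0.png')[110:310,70:350]
cv2.imwrite('pics/a.png',cv2.resize(a,None,fx=2.8,fy=2.8,interpolation=cv2.INTER_CUBIC))
cv2.imwrite('pics/b.png',cv2.resize(b,None,fx=2.8,fy=2.8,interpolation=cv2.INTER_CUBIC))
E
```

```text
(no output)
```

View pics/a.png

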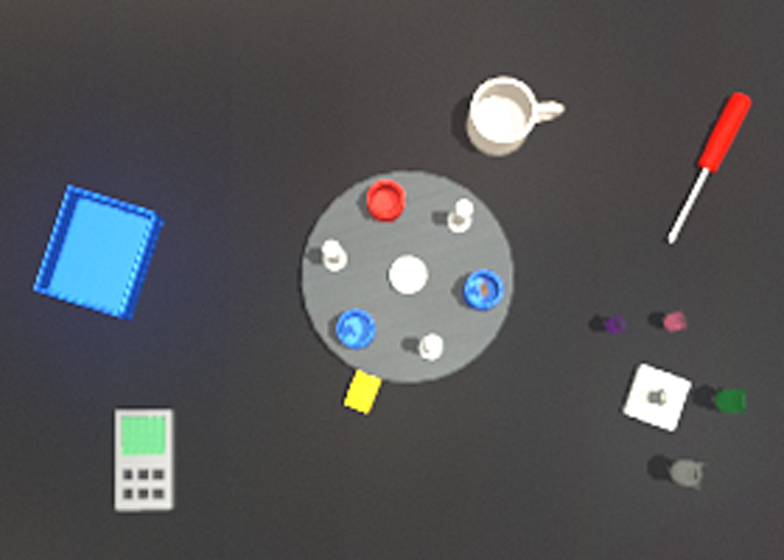

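View pics/b.png

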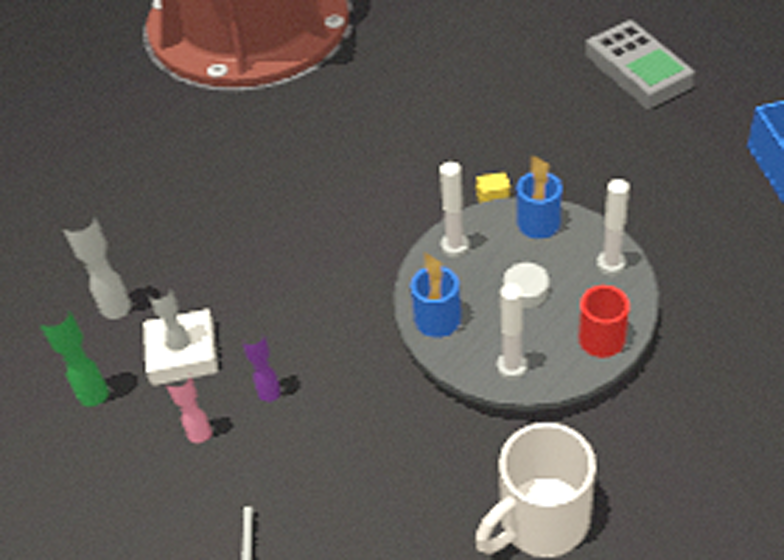

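The pictures show the following, in top-crop pixels:
- The specimen stands in the white stand at (656,397), with look-alikes about 90 mm around it.
- The red pot is on the far side at (385,200).
- The yellow tab is at (363,391), towards the robot.

Next I turn these into world positions.

```bash
python3 - <<'E'
from h import *
im=cv2.cvtColor(cv2.imread('pics/top0.png'),cv2.COLOR_BGR2RGB);hsv=cv2.cvtColor(im,cv2.COLOR_RGB2HSV)
def a(x,y): return x/2.8+120-.3,y/2.8+90-.3
def cen(lo,hi,box):
    m=cv2.inRange(hsv,np.array(lo),np.array(hi));k=np.zeros_like(m);x0,y0=map(int,a(*box[:2]));x1,y1=map(int,a(*box[2:]));k[y0:y1,x0:x1]=m[y0:y1,x0:x1]
    (c,r)=cv2.minEnclosingCircle(cv2.findNonZero(k));ys,xs=np.nonzero(k);return c,r,(xs.mean(),ys.mean())
P=lambda uv,z:pix2w('top',*uv,z)[:2].round(4)
s=silhouettes('top','turntable')
get_image('top'); s=silhouettes('top','turntable')[0]
c,r=cv2.minEnclosingCircle(cv2.findNonZero(s['mask'].astype('uint8')));print('disc',P(c,.032),r)
C=P(a(408,276),.032);print('disc eye',C,'hub?',P(a(408,274),.04))
c,r,m=cen([0,120,60],[8,255,255],(350,165,425,240));print('red',P(c,.086),P(m,.07),r)
c,r,m=cen([22,120,60],[35,255,255],(330,350,400,430));print('tab',P(c,.034),P(m,.032))
for n,q in dict(pA=(330,247),pB=(464,207),pC=(433,341)).items(): print(n,P(a(*q),.146))
c,r,m=cen([0,0,150],[180,60,255],(610,355,700,440));print('stand',P(c,.022),P(m,.022),P(a(657,397),.022))
print('spec top eye',P(a(656,396),.097))
# scene checks
b=lambda x,y:(x/2.8+70-.3,y/2.8+110-.3)
S=lambda q,z:pix2w('scene',*b(*q),z)[:2].round(4)
print('scene: stand',S((180,340),.022),'red',S((605,304),.086),'posts',[S(q,.146) for q in((451,168),(618,186),(512,290))],'tab',S((492,186),.034))
print('spec top',S((163,297),.097))
print('decoy grey',S((115,310),.0),'green',S((92,397),0),'pink',S((200,435),0),'purple',S((268,395),0))
print('mug',S((547,530),0))
E
```

```text
disc [0.5716 0.0145] 37.980838775634766
disc eye [0.5706 0.0119] hub? [0.5723 0.0121]
red [0.6555 0.0374] [0.6577 0.0377] 7.433556079864502
tab [0.4334 0.0695] [0.4332 0.0694]
pA [0.5942 0.1012]
pB [ 0.6366 -0.0501]
pC [ 0.4867 -0.012 ]
stand [ 0.4203 -0.2844] [ 0.4205 -0.2842] [ 0.4204 -0.2839]
spec top eye [ 0.4213 -0.2679]
scene: stand [ 0.422  -0.2802] red [0.6589 0.0388] posts [array([ 0.4861, -0.0097]), array([0.594 , 0.1013]), array([ 0.6362, -0.0472])] tab [0.4381 0.0674]
spec top [ 0.4296 -0.2823]
decoy grey [ 0.333  -0.3143] green [ 0.4171 -0.3715] pink [ 0.5131 -0.3074] purple [ 0.5105 -0.2374]
mug [ 0.771  -0.1073]
```

```bash
python3 - <<'E'
from h import *
movep([.421,-.283,.21],[np.pi,0,2.566])
s=get_state();print(s['clock'],s['position'],s['joint_positions'].round(2))
im=save('scene','s1.png')
c=cv2.imread('pics/s1.png')[120:290,60:250]
for z in(.022,.097): print(proj('scene',[.421,-.283,z]),((proj('scene',[.421,-.283,z])-[60,120])*4).round())
cv2.imwrite('pics/s1c.png',cv2.resize(c,None,fx=3.5,fy=3.5,interpolation=cv2.INTER_CUBIC))
E
```

```text
4.2583 [ 0.42135075 -0.28253422  0.21005903] [-0.85 -0.18 -0.25  1.5   0.   -0.27]
[132.85987037 231.38251787] [291. 446.]
[126.21760682 213.71038933] [265. 375.]
```

View pics/s1c.png

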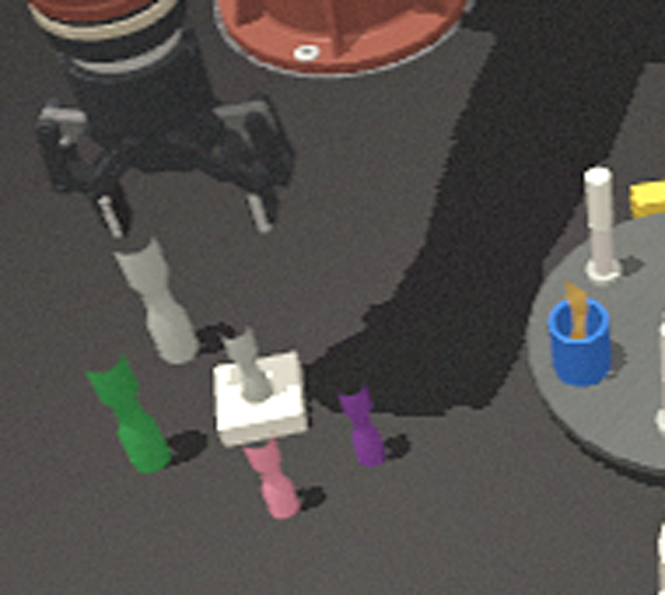

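The open gripper hangs above the stand. The specimen's top shows at (242,337) in the crop, upright, and all look-alikes are clear of the finger line. I'll descend and grasp.

```bash
python3 - <<'E'
from h import *
hit=movel([.421,-.283,.083],force_limit=8)
print(hit,get_state()['position'])
close();s=get_state();print(s['clock'],s['finger_gap'],s['grasp_force'],s['wrist_force'],s['position'])
if s['finger_gap']>.12:
    movel([.421,-.283,.22]);s=get_state();print(s['clock'],s['finger_gap'],s['grasp_force'],s['position'])
save('scene','s2.png');c=cv2.imread('pics/s2.png')[100:270,60:250]
cv2.imwrite('pics/s2c.png',cv2.resize(c,None,fx=3.5,fy=3.5,interpolation=cv2.INTER_CUBIC))
E
```

```text
False [ 0.42142034 -0.28343143  0.08395957]
5.9333 0.2159839449180497 58.75978127180133 [-0.20666614  1.24447717  3.26697701] [ 0.4211886  -0.28309391  0.08334434]
7.0 0.21297244823734326 58.58033780066762 [ 0.42065123 -0.28263038  0.21880847]
```

View pics/s2c.png

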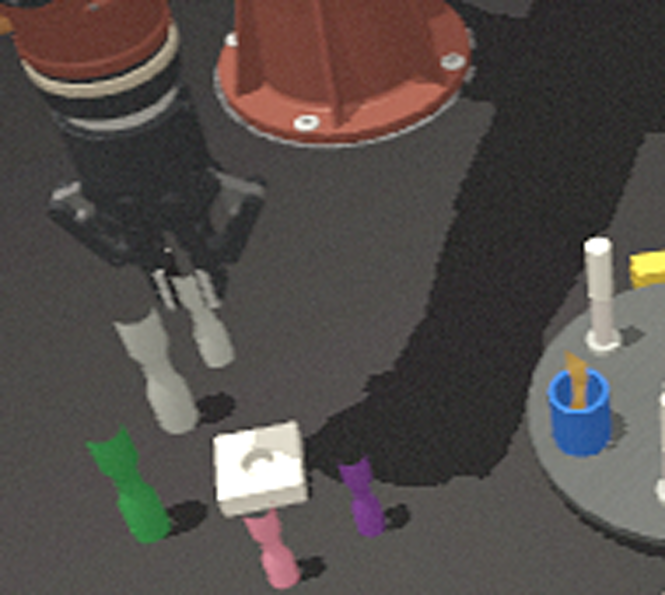

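The specimen hangs upright in the fingers, and the stand is empty at (260,465). I'll carry it above the red pot and check there.

```bash
python3 - <<'E'
from h import *
print('bottom pred',(proj('scene',[.4207,-.2826,.143])-[60,100])*3.5)
movel([.421,-.283,.27])
movep([.658,.0385,.27],[np.pi,0,1.85])
movel([.658,.0385,.19])
s=get_state();p=s['position'];print(s['clock'],s['finger_gap'],p)
save('scene','s3.png');c=cv2.imread('pics/s3.png')[110:260,180:340]
print('bottom,rim',[((proj('scene',q)-[180,110])*4).round() for q in ([p[0],p[1],p[2]-.076],[.658,.0385,.086])])
c=cv2.resize(c,None,fx=4,fy=4,interpolation=cv2.INTER_CUBIC)
cv2.imwrite('pics/s3c.png',c)
E
```

```text
bottom pred [216.57399246 356.07783377]
9.7 0.2094053708573154 [0.65830432 0.03807613 0.19115587]
bottom,rim [array([424., 404.]), array([422., 432.])]
```

View pics/s3c.png

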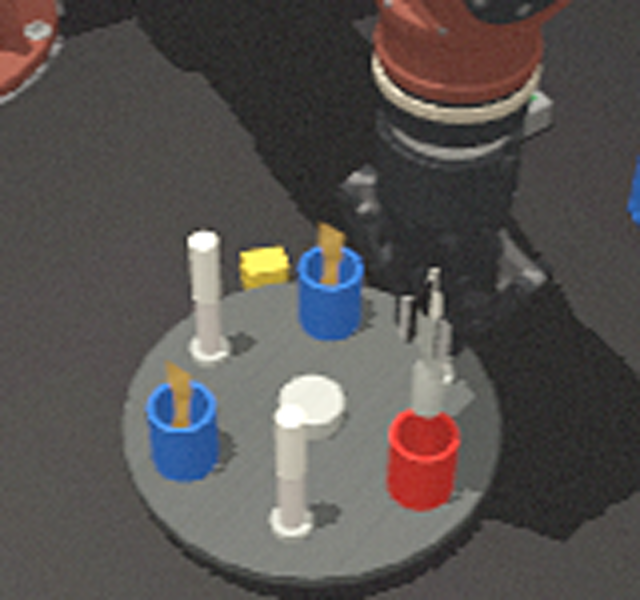

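The specimen's lower end at (427,408) is in line with the rim centre at (424,434), both close to prediction. I'll lower it with a force guard.

```bash
python3 - <<'E'
from h import *
h1=movel([.658,.0385,.135],feed=.1,force_limit=8);p=get_state()['position'];print(h1,p)
if not h1 or p[2]<.14:
    h2=movel([.658,.0385,.109],feed=.03,force_limit=5);s=get_state();print(h2,s['position'],s['wrist_force'],s['clock'])
    save('scene','s4.png');c=cv2.imread('pics/s4.png')[110:260,180:340]
    cv2.imwrite('pics/s4c.png',cv2.resize(c,None,fx=4,fy=4,interpolation=cv2.INTER_CUBIC))
E
```

```text
False [0.65825648 0.03846074 0.135593  ]
True [0.65784376 0.03851939 0.11234962] [ 0.33733398 -0.47017273  4.28668279] 11.1583
```

View pics/s4c.png

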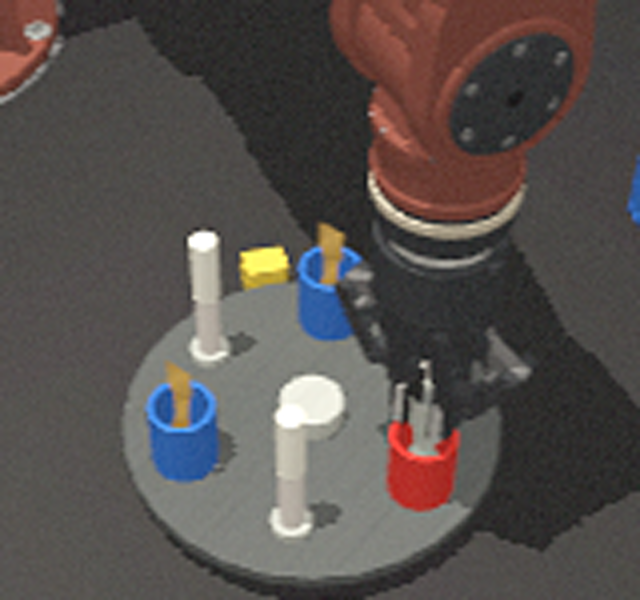

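It touched the floor at the expected height, inside the pot. I'll let go, retreat and grip post0.

```bash
python3 - <<'E'
from h import *
let_go();sleep(.2)
movel([.658,.0385,.25])
s=get_state();print(s['clock'],s['finger_gap'])
movep([.594,.1013,.23],[np.pi,0,2.897])
save('scene','s5.png');c=cv2.imread('pics/s5.png')[110:260,180:340]
cv2.imwrite('pics/s5c.png',cv2.resize(c,None,fx=4,fy=4,interpolation=cv2.INTER_CUBIC))
im=cv2.cvtColor(cv2.imread('pics/s5.png'),cv2.COLOR_BGR2HSV)
m=cv2.inRange(im,np.array([0,120,60]),np.array([6,255,255]))[200:260,270:305];c_=cv2.boundingRect(cv2.findNonZero(m));print(c_)
h=movel([.594,.1013,.123],force_limit=10);print(h,get_state()['position'])
if not h:
    close();s=get_state();print(s['clock'],s['finger_gap'],s['grasp_force'],s['wrist_force'],s['position'],s['joint_positions'].round(2))
E
```

```text
13.1417 1.0033495669728343
(7, 13, 18, 25)
False [0.59463037 0.10118853 0.12410974]
15.6 0.19966800508720484 58.43598961830139 [-0.6199164  -0.08585746  3.0952977 ] [0.59413683 0.10126905 0.12333385] [-0.05  0.13 -0.11  1.34 -0.    0.2 ]
```

View pics/s5c.png

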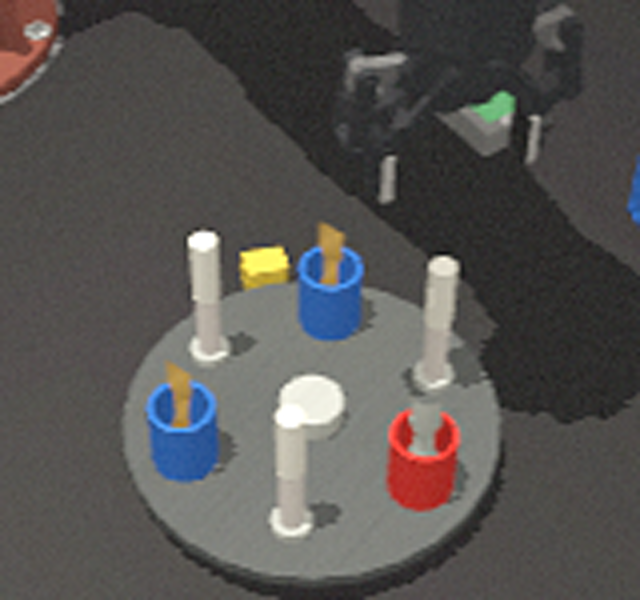

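The specimen stands upright in the red pot at (425,425), and post0 is gripped. Now I turn it along the arc.

```bash
python3 - <<'E'
from h import *
C=np.array([.5722,.0140]);t0=np.deg2rad(76);tot=np.deg2rad(142.4);n=14
for i in range(1,n+1):
    t=t0+tot*i/n;q=C+.09*np.array([np.cos(t),np.sin(t)])
    movel([*q,.123],feed=.05)
    s=get_state();f=s['wrist_force'];r=np.array([np.cos(t),np.sin(t)])
    print(i,s['clock'],'rad',(f[:2]@r).round(1),'tan',(f[:2]@[-r[1],r[0]]).round(1),f[2].round(1),s['finger_gap'].round(3),(s['position'][:2]-q).round(4))
    if np.linalg.norm(f[:2])>30: print('force');break
sleep(.5)
save('scene','s6.png');save('top','t6.png')
a=cv2.resize(cv2.imread('pics/s6.png')[110:260,180:320],None,fx=2.8,fy=2.8,interpolation=cv2.INTER_CUBIC)
b=cv2.resize(cv2.imread('pics/t6.png')[130:270,200:340],None,fx=2.8,fy=3,interpolation=cv2.INTER_CUBIC)
cv2.imwrite('pics/s6c.png',np.hstack([a,b]))
E
```

```text
Traceback (most recent call last):
AttributeError: 'float' object has no attribute 'round'
```

One segment was executed before a print error, so I'll continue from segment 2.

```bash
python3 - <<'E'
from h import *
C=np.array([.5722,.0140]);t0=np.deg2rad(76);tot=np.deg2rad(142.4);n=14
for i in range(2,n+1):
    t=t0+tot*i/n;q=C+.09*np.array([np.cos(t),np.sin(t)])
    movel([*q,.123],feed=.05)
    s=get_state();f=s['wrist_force'];r=np.array([np.cos(t),np.sin(t)])
    print(i,s['clock'],'rad %.1f tan %.1f z %.1f gap %.3f'%(f[:2]@r,f[:2]@[-r[1],r[0]],f[2],s['finger_gap']),np.round(s['position'][:2]-q,4))
    if np.linalg.norm(f[:2])>30: print('force');break
sleep(.5)
save('scene','s6.png');save('top','t6.png')
a=cv2.resize(cv2.imread('pics/s6.png')[110:260,180:320],None,fx=2.8,fy=2.8,interpolation=cv2.INTER_CUBIC)
b=cv2.resize(cv2.imread('pics/t6.png')[130:280,200:340],None,fx=2.8,fy=2.8,interpolation=cv2.INTER_CUBIC)
cv2.imwrite('pics/s6c.png',np.hstack([a,b]))
E
```

```text
2 16.5333 rad 0.1 tan 2.5 z 6.9 gap 0.195 [-0.0006 -0.0001]
3 17.0 rad -1.1 tan 1.0 z 7.3 gap 0.201 [-0.0008 -0.0003]
4 17.4667 rad -0.2 tan 1.5 z 7.2 gap 0.197 [-0.0008 -0.0004]
5 17.9333 rad -0.9 tan 1.5 z 6.7 gap 0.199 [-0.0008 -0.0006]
6 18.4 rad -1.1 tan 2.1 z 6.4 gap 0.198 [-0.0006 -0.0007]
7 18.8667 rad -2.5 tan 0.9 z 5.5 gap 0.196 [-0.0005 -0.0008]
8 19.3333 rad -2.8 tan 1.1 z 5.7 gap 0.197 [-0.0003 -0.0008]
9 19.8 rad -2.0 tan 0.7 z 5.1 gap 0.195 [-0.0002 -0.0006]
10 20.2667 rad -2.6 tan 1.4 z 4.4 gap 0.196 [-0.0001 -0.0005]
11 20.7333 rad -3.1 tan 1.8 z 5.7 gap 0.195 [ 0.     -0.0004]
12 21.2 rad -2.3 tan 1.1 z 5.9 gap 0.193 [ 0.0001 -0.0003]
13 21.6667 rad -3.2 tan 1.6 z 6.2 gap 0.194 [ 0.     -0.0001]
14 22.1333 rad -2.0 tan 0.8 z 5.9 gap 0.197 [-0.     -0.0001]
```

View pics/s6c.png

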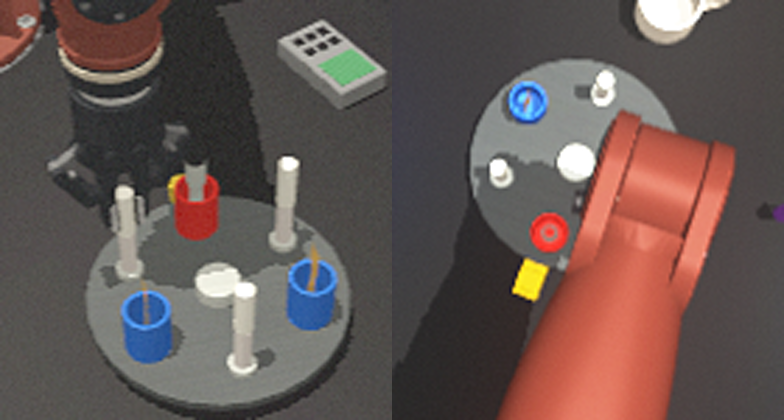

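The red pot, with the specimen upright, faces the yellow tab, at (550,233) and (530,280). A numeric check comes before handing in.

```bash
python3 - <<'E'
from h import *
hsv=cv2.cvtColor(cv2.imread('pics/t6.png'),cv2.COLOR_BGR2HSV)
m=cv2.inRange(hsv,np.array([0,150,120]),np.array([4,255,255]));m[:,:247]=0;m[:,264]=0;m[:,264:]=0;m[:204]=0;m[224:]=0
c,r=cv2.minEnclosingCircle(cv2.findNonZero(m));C=np.array([.5722,.014])
ang=lambda p:np.degrees(np.arctan2(*(p[:2]-C)[::-1]))%360
for n,p in dict(red=pix2w('top',*c,.086),redeye=pix2w('top',256.1,212.9,.086),pB=pix2w('top',(604-392)/2.8+199.7,78/2.8+129.7,.146),pA=pix2w('top',(495-392)/2.8+199.7,167/2.8+129.7,.146)).items(): print(n,p.round(4),ang(p).round(1))
print(r)
tab=C+.09*np.array([np.cos(np.radians(158.3)),np.sin(np.radians(158.3))]);print(tab)
s=get_state();print(s['clock'],s['grasp_force'],s['dq'].round(3))
E
```

```text
red [0.4871 0.0463 0.086 ] 159.2
redeye [0.486  0.0449 0.086 ] 160.3
pB [ 0.6565 -0.019   0.146 ] 338.6
pA [0.5583 0.1051 0.146 ] 98.7
6.966182708740234
[0.48857807 0.04727721]
22.7333 58.88912737369537 [ 0.    -0.001 -0.001  0.001 -0.001 -0.001]
```

Everything agrees to about 1°, or 2 mm, so I'm handing in.

```bash
python3 -c "
from plant import *
print(job_done())"
```

```text
the job is handed in; nothing more can be done
None
```

I handed the job in at about 23 s: the specimen stands in the red pot, the pot is about 2 mm from the front point by camera, and post0 is still gripped with about 59 N. No verdict came back.

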